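# Dark check: reset the peak pointer, then seat and hold the detector cover

## Robot

A 6-joint arm with a two-finger parallel gripper is mounted at the origin on the work surface. World frame = base frame: x ahead of the robot, y to its left, z up, the work surface at z = 0. Lengths are in m, angles in rad, forces in N, time in s.
With the tool pointing down it reaches from about 0.325 to 0.9 m from the base axis. Payload 3.5 kg.
Tool frame: the origin (TCP) lies at the centre of the arm's flange, where the gripper is bolted on; the fingertips stand 173 mm ahead of it and the grasp point (between the pads) lies 155 mm ahead of it (manip.hold_point_z is the distance from the TCP to the grasp point, in m); z points along the fingers, y is the line along which they close (so a half turn about z gives the same grasp; the last joint's range is limited). The gripper opens to 85 mm and grips with 20 to 120 N. Pads are 22 mm wide; open, the fingers measure 114 mm over their backs; the gripper's body (76 mm by 85 mm) begins 54 mm behind the grasp point. The pads swing forward as they close: fully open they stand 13 mm farther back than shut.
Start: joints at [-1.405, 0.276, -0.026, 1.268, 0, 1.467], TCP at [0.166, -0.603, 0.405] pointing down, gripper open.
Joint ranges: [-3.12, 3.12], [-0.85, 1.88], [-1.08, 1.24], [-1.95, 2.15], [-1.57, 1.53], [-3.14, 3.14]. Speed limits (rad/s): [2.57, 2.57, 3.14, 3.14, 3.14, 3.14].

## Interface

Orientations are given as a unit quaternion [w, x, y, z].
In Python, from station import manip gives the robot as it stands.
- The arm moves only by the tool drive_tool, never from a script. Its argument "plan" is a list of rows, each a list of 6 numbers: the shift along the tool's x, y, z each as a share of 0.05 m, from -1 to 1, then the turn, a rotation vector about the tool's x, y, z each as a share of 30 degrees, from -1 to 1. In form: [[dx, dy, dz, ax, ay, az], ...]. A call has 1 to 12 rows; each row shifts and turns the commanded pose from where the row before left it, along the tool's axes as they then stand; what a row does not reach is not made up. A row lasts 1/8 s, in which the tool goes at most 62.5 mm and 10.7 degrees, less where a joint would pass 70% of its speed; a pose out of reach is approached as far as the arm can. A call with a number of a shift or a turn outside -1 to 1 is refused whole. A call with a gripper value outside its range is refused whole. "gripper" is the opening, from 0 (shut) to 1 (fully open), set as the call begins (left out, the last holds). The fingers move at their own pace and stop on an object; the grip force is fixed at half the most. Time passes only in rows, so rows that do not move let the fingers close. It gives the time, the measured TCP pose, the force, the opening and the grip force at its end, in the units of the state.
- manip.get_state(): the state, without advancing time (a new reading comes with each control period).
- manip.snapshot(name): name is "side" or "top" or "wrist"; returns a dict with "frame" (420x560x3 uint8, red, green, blue), "mtx" (3x3 intrinsics, pixels), "T" (4x4, takes a point from camera to world coordinates). Camera axes: x right, y down, z forward; pixel columns grow to the right and rows downward; lengths in m; the calibration is good to about 2 mm. A picture is of the moment at which its call begins. There is no depth.
- manip.finish_job(): hands the job in; it is judged then, once.
The state is a dict: "clock": time; "qpos": joint angles; "dq": joint speeds; "tau": joint torques, N m; "position": TCP position; "tcp_rot": TCP orientation; "ft_force": force on the tool from outside, world axes, zero at the start; "ft_torque": the same for the moment, N m; "finger_gap": finger opening in m; "finger_force": force on a finger pad.
Only numpy, scipy, OpenCV 4.12 (cv2) and the standard library are available. Lean on these libraries where they do the work, as an engineer would, in place of code of your own. Each camera call takes 0.05 s, during which the arm holds its last target. There are 200 camera calls.

## Task

Prepare the photometer detector for its dark check: first turn the knob on the grey meter box back until the red peak pointer is at its zero stop. Then bring the black detector cover with the orange grip from its blue pad square over the aluminium detector base, slide it about on top of the locating pin until it drops on, and press it down fully against the sprung seal. Finish while still holding the cover pressed down, and leave the vial, the brass fitting and the screwdriver where they are.

Things in the scene. Friction and masses are not known exactly. Their poses are not given: they have to be found in the camera images.
- meter: Grey meter box 130 x 130 x 60 mm, fixed to the bench, black panel with a red display on its -x side, white round dial (diameter 110) on top. Origin at the centre of its underside, z up.
- peak_grip (a point): Point on the vertical turning axis of the peak reset knob, at the height to grip it: 26 mm above the meter's top. The knob is a black bar 44 mm long, 14 mm wide, on a flat round foot of diameter 30; the bar stands from 4.5 to 36.5 mm above the meter's top. The point turns with the knob: its x axis runs along the bar, towards the red pointer; the red pointer lies on the dial, with a red line on the top of the bar.
- peak (a joint): Angle of the knob and red pointer, rad: 0 at the zero stop (pointer along the meter's +x, beside the small green post on the dial, where it stops hard), growing clockwise seen from above, to 1.7 at the other end. So turn it counter-clockwise to zero. It stays where it is left; light friction, about 0.04 N m.
- base: Detector base, fixed to the bench: aluminium block 110 x 80 x 28 mm (x, y, z) with a black rubber-faced sprung seat on top and one steel locating pin standing through the seat. A brass stub sticks out of its -x end. Origin at the centre of its underside, z up.
- seat_top (a point): Centre of the top of the black seat (88 x 58 mm, sides parallel to the base's), 41 mm above the bench when free, 5 mm lower when pressed fully down. Axes parallel to the base's. The pin is towards its +x end.
- seat (a joint): How far the seat is pressed down, m: 0 free, 0.005 at its hard lower stop. Spring 2200 N/m: 11 N in all (cover's weight included) takes it to the stop; the cover alone sinks it only 1 to 2 mm.
- pin_tip (a point): Centre of the tip of the fixed steel locating pin: diameter 10 mm with a 1.5 mm chamfer, 8 mm above the free seat (49 mm above the bench), 28 mm from the base's centre along its +x.
- cover: Detector cover, loose, about 0.3 kg (0.24 to 0.39): black plate 100 x 70 x 20 mm (x, y, z) with an upright orange grip bar on top and a yellow dot on top near its +x end, 36 mm from its centre (the hole's end). Origin at the centre of its underside, z up. At first it lies on the blue pad. When properly seated its centre is over the base's centre and its x axis points as the base's does.
- cover_grip (a point): Grip point in the orange bar: the bar is 56 mm long (along the cover's x), 16 mm wide, 36 mm high, its centre 5 mm from the cover's centre along its -x; this point is 25 mm above the plate's top (45 mm above its underside).
- cover_hole (a point): Centre of the mouth of the blind round hole in the cover's underside, 28 mm from the cover's centre along its +x: diameter 12 mm, 16 mm deep. It fits over the pin; it cannot be seen from above.
- pad: Blue pad 150 x 120 x 5 mm, fixed to the bench, on which the cover lies at first. Origin at the centre of its underside.
- vial: Small amber glass jar with a white cap, diameter 40, height 75 mm; leave it alone. Origin at the centre of its underside.
- fitting: Small brass pipe fitting, diameter 26, height 32 mm, standing; leave it alone. Origin at the centre of its underside.
- driver: Screwdriver, 150 mm long, lying along its x axis; leave it alone. Origin midway on its underside.

How it is judged:
On the way, in this order (a step that is already met when the one before it is completed fails the run):
1. the peak pointer is turned back to its zero stop, with the cover still on its pad (value of joint peak below 0.09 rad and distance of cover from where it was at the start of the episode below 0.03 m), for 0.2 s.
2. the cover has dropped over the locating pin onto the seat (horizontal distance between cover_hole and pin_tip below 0.004 m and z of cover_hole in the frame of seat_top below 0.0025 m and horizontal distance between cover and base below 0.009 m), for 0.1 s.
At the end, for the whole second after the job is handed in: Pointer within 0.09 rad of zero; hole within 4 mm of the pin axis, cover centre within 9 mm of the base centre, square within 0.17 rad, level within 0.06 rad, within 2.5 mm of the seat; fingers still on it (over 2 N), seat pressed down over 4 mm, over 6 N between cover and base (all of step 2 and value of joint peak below 0.09 rad and angle between the x axis of cover and the x axis of base, either way round below 0.17 rad and angle between cover's own z axis and vertical below 0.06 rad and value of joint seat above 0.004 m and contact force between cover and base above 6 N and contact force between the fingers and cover above 2 N); the arm keeps its last pose, push and grip.
It fails at once if the vial, the fitting or the screwdriver is moved more than 30 mm (distance of any of vial, fitting, driver from where it was at the start of the episode above 0.03 m).
It also fails if it takes over 51 s, if anything falls off the work surface, if the arm or the gripper's body presses on something with over 40 N, if the wrist force passes 120 N, or if a joint passes its speed limit or range.

## Working session

There is one attempt and no reset: what is moved stays moved. The work goes in short steps, Python scripts to look and compute and a tool call to move; the robot and the scene stay as the last step left them, time stands still between calls to the robot, and variables do not carry over. Pictures are saved under pics/ and viewed, at most 10 in all, crops included, and the job is handed in when it is done.

Besides the shell and the picture viewer there is one more tool, called after "Call:" as a command line: name --pt "numbers of a row" for each row, then --argument value for the rest. drive_tool: Moves the arm, as the interface text tells. Shift numbers are shares of 0.05 m and turn numbers shares of 30 degrees, none past 1 either way. Its arguments: {"type":"object","properties":{"plan":{"type":"array","items":{"type":"array","items":{"type":"number"}}},"gripper":{"type":"number"}},"required":["plan"]}

```bash
mkdir -p pics
cat > h.py <<'E'
import numpy as np, cv2
from station import manip
def ray(s,u,v,z):
    d=s['T'][:3,:3]@np.linalg.inv(s['mtx'])@np.array([u,v,1.]); o=s['T'][:3,3]
    return o+d*(z-o[2])/d[2]
def proj(s,p):
    T=np.linalg.inv(s['T']); q=s['mtx']@(T[:3,:3]@np.array(p)+T[:3,3]); return q[:2]/q[2]
def snap(n,f=None):
    s=manip.snapshot(n)
    if f: cv2.imwrite('pics/'+f,s['frame'][:,:,::-1])
    return s
E
python3 - <<'E'
from h import *
import pickle
d={}
for n in ['top','side']:
    d[n]=snap(n,n+'0.png'); print(n,d[n]['T'].round(3).tolist(),d[n]['mtx'].round(1).tolist())
pickle.dump(d,open('s0.pkl','wb'))
st=manip.get_state(); print(st)
E
```

```text
top [[0.031, -0.993, 0.117, 0.535], [-0.999, -0.029, 0.02, 0.005], [-0.017, -0.117, -0.993, 0.888], [0.0, 0.0, 0.0, 1.0]] [[452.2, 0.0, 277.1], [0.0, 452.2, 206.2], [0.0, 0.0, 1.0]]
side [[-0.977, -0.164, 0.14, 0.523], [-0.215, 0.744, -0.633, 0.589], [0.0, -0.648, -0.762, 0.778], [0.0, 0.0, 0.0, 1.0]] [[518.6, 0.0, 289.3], [0.0, 518.6, 215.6], [0.0, 0.0, 1.0]]
{'clock': 0.1, 'qpos': array([-1.40538636e+00,  2.77086230e-01, -2.77360895e-02,  1.26804463e+00,
       -5.98622206e-07,  1.46739961e+00]), 'dq': array([-0.00129398, -0.0020322 ,  0.00495685, -0.00011352, -0.00116973,
       -0.00076891]), 'tau': array([ 2.28832478e-04, -4.46707428e+01,  2.96128339e+01,  8.45285598e-03,
       -1.48027016e-04, -1.02216475e-05]), 'position': array([ 0.16592075, -0.60219931,  0.40365659]), 'tcp_rot': array([-1.03480504e-03,  9.90980929e-01,  1.33998983e-01, -3.23955530e-05]), 'ft_force': array([ 0.602612  ,  0.1501733 , -0.01075434]), 'ft_torque': array([ 0.00411926,  0.05794208, -0.0207995 ]), 'finger_force': 0.0, 'finger_gap': 0.08550808226826254}
```

View pics/top0.png

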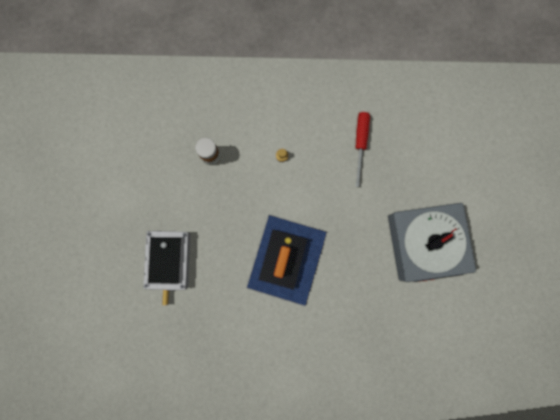

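View pics/side0.png

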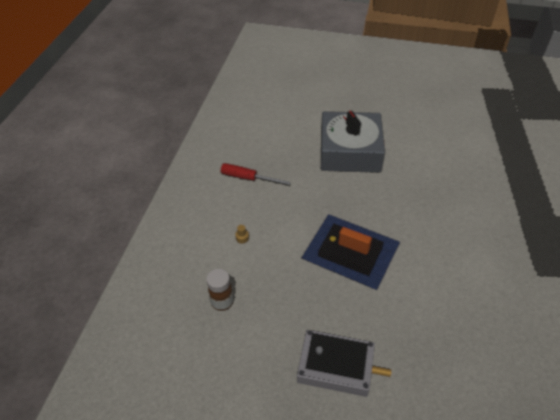

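Both views agree. In the top view the meter dial is at about (436,242) with the red pointer towards (455,233). The cover is at (285,260) with its yellow dot at (288,241). The base is at (166,261) with its pin at (164,245) and its stub at the bottom, so +x points up in the image.

```bash
cat > m.py <<'E'
from h import *
import pickle
d=pickle.load(open('s0.pkl','rb'))
def hsv(s): return cv2.cvtColor(s['frame'],cv2.COLOR_RGB2HSV)
def box(m,s,x0,y0,x1,y1):
    k=np.zeros_like(m);k[y0:y1,x0:x1]=m[y0:y1,x0:x1];return k
def cent(m): 
    v,u=np.nonzero(m); return u.mean(),v.mean(),len(u)
if __name__=='__main__':
    s=d['top'];H=hsv(s)
    # dial
    m=box(cv2.inRange(H,(0,0,140),(180,60,255)),s,385,200,480,285)
    c=max(cv2.findContours(m,0,2)[0],key=cv2.contourArea); e=cv2.fitEllipse(cv2.convexHull(c)); print('dial',e,ray(s,*e[0],.06))
    m=box(cv2.inRange(H,(0,130,60),(8,255,255))|cv2.inRange(H,(170,130,60),(180,255,255)),s,400,205,480,285); print('red',cent(m),cv2.fitLine(np.argwhere(m)[:,::-1].astype(np.float32),2,0,.01,.01).ravel(), ray(s,*cent(m)[:2],.062))
    m=box(cv2.inRange(H,(0,0,0),(180,255,45)),s,400,205,480,285); print('knobblack',cv2.minAreaRect(np.argwhere(m)[:,::-1].astype(np.float32)),cent(m))
    m=box(cv2.inRange(H,(85,25,40),(130,255,130)),s,380,195,490,290)
    for n,b in (('top',(255,215,310,300)),('side',(300,215,400,285))):
        s=d[n];H=hsv(s)
        m=box(cv2.inRange(H,(4,150,60),(16,255,255)),s,*b); print(n,'orange',cv2.minAreaRect(np.argwhere(m)[:,::-1].astype(np.float32)),cent(m))
        m=box(cv2.inRange(H,(20,100,60),(35,255,255)),s,*b); print(n,'dot',cent(m),ray(s,*cent(m)[:2],.025))
        m=box(cv2.inRange(H,(100,120,30),(125,255,255)),s,b[0]-20,b[1]-10,b[2]+30,b[3]+20); r=cv2.minAreaRect(cv2.convexHull(np.argwhere(m)[:,::-1].astype(np.float32))); print('pad',r,ray(s,*r[0],.005))
    for n,b,pz in (('top',(140,225,195,295),.049),('side',(300,325,380,395),.049)):
        s=d[n];H=hsv(s)
        m=box(cv2.inRange(H,(0,0,0),(180,255,50)),s,*b)
        c=max(cv2.findContours(m,0,2)[0],key=cv2.contourArea); r=cv2.minAreaRect(c);P=[ray(s,*q,.041)[:2] for q in cv2.boxPoints(r)]; print(n,'seat',r,np.round(P,4).tolist(),np.mean(P,0))
    out=[cv2.resize(d['top']['frame'][y:y+90,x:x+100],(400,360),interpolation=cv2.INTER_CUBIC) for x,y in ((385,197),(235,212))]
    cv2.imwrite('pics/z0.png',np.hstack(out)[:,:,::-1])
E
python3 m.py
```

```text
dial ((435.0392150878906, 241.65313720703125), (59.64457321166992, 61.9607048034668), 129.54795837402344) [ 0.57521201 -0.26648585  0.06      ]
red (np.float64(446.6), np.float64(237.48888888888888), 45) [  0.8498057   -0.52709603 446.6        237.48889   ] [ 0.58328865 -0.28673872  0.062     ]
knobblack ((437.7941589355469, 240.67652893066406), (12.854387283325195, 23.525955200195312), 75.96376037597656) (np.float64(435.5464480874317), np.float64(241.4207650273224), 183)
top orange ((281.7115173339844, 261.55767822265625), (10.436988830566406, 32.27573013305664), 15.255120277404785) (np.float64(281.72036474164133), np.float64(261.4559270516717), 329)
top dot (np.float64(287.63829787234044), np.float64(240.19148936170214), 47) [0.57121337 0.00101032 0.025     ]
pad ((286.8278503417969, 259.70849609375), (58.315513610839844, 73.66388702392578), 16.927513122558594) [0.53426136 0.00140661 0.005     ]
side orange ((353.9097595214844, 240.3878173828125), (33.78035354614258, 17.779132843017578), 20.2248592376709) (np.float64(354.28771929824563), np.float64(240.3684210526316), 570)
side dot (np.float64(332.3125), np.float64(238.25), 32) [ 5.71502421e-01 -1.63854261e-04  2.50000000e-02]
pad ((343.29913330078125, 270.2132873535156), (23.769731521606445, 3.702188730239868), 22.2490234375) [0.54168119 0.05177825 0.005     ]
top seat ((164.4989013671875, 259.5237731933594), (29.585525512695312, 44.378292083740234), 2.726310968399048) [[0.487, 0.2571], [0.5693, 0.2585], [0.5684, 0.2026], [0.4862, 0.2019]] [0.52774101 0.23000204]
side seat ((337.01922607421875, 355.9038391113281), (58.05037307739258, 35.497013092041016), 11.309932708740234) [[0.5704, 0.2629], [0.5709, 0.2044], [0.4816, 0.2045], [0.4851, 0.2621]] [0.52699701 0.23347352]
```

View pics/z0.png

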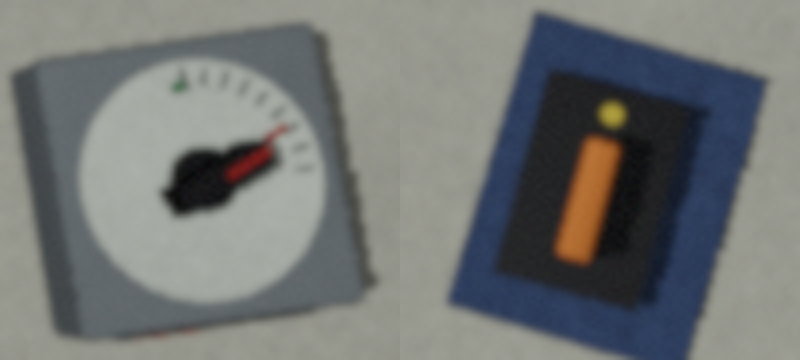

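The zoom shows the pointer tip at full-frame (456.8,228.8) and the green post at (430,217.8). The yellow dot is at (287.7,240.2) and the orange bar's axis leans about 16° in the image.

Run:
```python
from m import *
s=d['top']; c=ray(s,435.04,241.65,.06)[:2]
f=lambda p:np.degrees(np.arctan2(*(p[:2]-c)[::-1]))
print('c',c,'ptr',f(ray(s,456.75,228.75,.062)),'line ends', [ray(s,*p,.0965)[:2] for p in ((442,241.5),(452,235.5))],'post',f(ray(s,430,218.5,.064)))
# meter edges: body top corners, zoom coords
q=[(40,70),(308,25),(362,300),(78,335)]
P=[ray(s,385+x/4,197+y/4,.06)[:2] for x,y in q];print(np.round(P,4),np.mean(P,0))
R=[ray(s,*p,.061)[:2] for p in cv2.boxPoints(((281.7,261.0),(9,31.5),15.25))];print('bar',np.round(R,4),np.mean(R,0), 'dot',ray(s,287.64,240.2,.025))
S=d['side'];m=box(cv2.inRange(hsv(S),(4,200,150),(16,255,255)),S,300,215,400,285);print(cent(m))
dr=ray(s,287.64,240.2,.025)[:2]-np.mean(R,0);print(np.linalg.norm(dr),np.degrees(np.arctan2(dr[1],dr[0])))
for n,(u,v) in (('top',(163.8,245.3)),('side',(319.5,350.5))): print('pin',n,ray(d[n],u,v,.049))
```

```text
c [ 0.57521774 -0.26648732] ptr -57.71284877861528 line ends [array([ 0.5740498 , -0.26651656]), array([ 0.58499061, -0.28390713])] post 13.556409107564846
[[ 0.6227 -0.194 ]
 [ 0.647  -0.3163]
 [ 0.5229 -0.3384]
 [ 0.5033 -0.2112]] [ 0.57394724 -0.26495821]
bar [[ 0.506   0.0255]
 [ 0.5613  0.0121]
 [ 0.5575 -0.0038]
 [ 0.5023  0.0097]] [0.53176486 0.01087709] dot [0.5711973  0.00100662 0.025     ]
(np.float64(nan), np.float64(nan), 0)
0.04064902557917242 -14.053135558625854
pin top [0.5537363  0.23074618 0.049     ]
pin side [0.55387607 0.23507733 0.049     ]m.py:8: RuntimeWarning: Mean of empty slice.
  v,u=np.nonzero(m); return u.mean(),v.mean(),len(u)
  ret = ret.dtype.type(ret / rcount)
```

Call:
drive_tool --pt "0.967 -0.43 0 0 0 0" --pt "0.967 -0.43 0 0 0 0" --pt "0.967 -0.43 0 0 0 0" --pt "0.967 -0.43 0 0 0 0" --pt "0.967 -0.43 0 0 0 0" --pt "0.967 -0.43 0 0 0 0" --pt "0.967 -0.43 0 0 0 0" --pt "0.967 -0.43 0 0 0 0" --pt "0.967 -0.43 0 0 0 0" --pt "0.967 -0.43 0 0 0 0" --pt "0 0 0 0 0 0" --gripper 1

```text
clock: 1.48
position: [0.5771, -0.2643, 0.4038]
tcp_rot: [-0.0, 0.991, 0.136, -0.0]
ft_force: [-0.2, -0.3, -0.2]
finger_gap: 0.0856
finger_force: 0.0
```

Call:
drive_tool --pt "0 0 0.2 0 0 -0.35" --pt "0 0 0.2 0 0 -0.35" --pt "0 0 0.2 0 0 -0.35" --pt "0 0 0.2 0 0 -0.35" --pt "0 0 0.2 0 0 -0.35" --pt "0 0 0.2 0 0 -0.35" --pt "0 0 0.2 0 0 -0.35" --pt "0 0 0.2 0 0 -0.35" --pt "0 0 0.2 0 0 -0.35" --pt "0 0 0.2 0 0 -0.35" --pt "0 0 0 0 0 -0.06" --pt "0 0 0 0 0 0"

```text
clock: 2.98
position: [0.5747, -0.2673, 0.3049]
tcp_rot: [-0.0, 0.485, 0.875, -0.0]
ft_force: [0.0, -0.4, 0.1]
finger_gap: 0.0857
finger_force: 0.0
```

```bash
cat >> h.py <<'E'
def yaw():
    w,x,y,z=manip.get_state()['tcp_rot']; return np.degrees(2*np.arctan2(y,x))
def totool(dx,dy):
    t=np.radians(yaw()); return np.array([dx*np.cos(t)+dy*np.sin(t), dx*np.sin(t)-dy*np.cos(t)])/.05
def stat():
    s=manip.get_state(); print('t',s['clock'],'p',s['position'].round(4),'yaw',yaw().round(2),'q',s['qpos'].round(3),'F',s['ft_force'].round(2),'M',s['ft_torque'].round(2),'gap',round(s['finger_gap'],4),'ff',s['finger_force'])
E
python3 - <<'E'
from h import *
s=snap('wrist','w1.png');stat();print(s['T'].round(3),s['mtx'][0])
print('expected knob px',proj(s,(.5752,-.2665,.0965)))
E
```

```text
t 3.025 p [ 0.5749 -0.2673  0.3052] yaw 122.06 q [-0.537  0.357 -0.134  1.08  -0.     0.474] F [-0.13 -0.13 -0.76] M [-0.04 -0.04 -0.02] gap 0.0856 ff 0.0
[[ 0.847  0.506  0.16   0.534]
 [ 0.531 -0.808 -0.255 -0.201]
 [-0.     0.301 -0.954  0.274]
 [ 0.     0.     0.     1.   ]] [295.80706935   0.         278.95988154]
expected knob px [279.08937353 243.51746985]
```

View pics/w1.png

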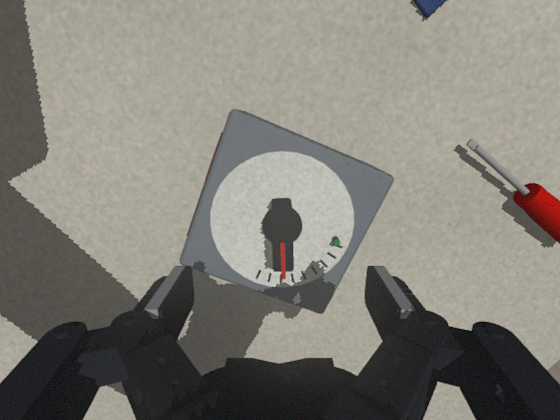

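The wrist view shows the bar vertical in the image at column ~282, the dial centred at about (282,218) and the pointer towards the bottom. It lines up with the tool to within 2 mm.

Run:
```python
from h import *
s=snap('wrist')
H=cv2.cvtColor(s['frame'],cv2.COLOR_RGB2HSV)
m=cv2.inRange(H,(0,0,150),(180,255,255));k=np.zeros_like(m);k[140:300,200:365]=m[140:300,200:365]
k=cv2.morphologyEx(k,cv2.MORPH_OPEN,np.ones((5,5)))
c=max(cv2.findContours(k,0,2)[0],key=cv2.contourArea)
e=cv2.fitEllipse(cv2.convexHull(c));print(e)
print('dial centre (ellipse)',ray(s,*e[0],.06))
P=np.array([ray(s,*p[0],.06)[:2] for p in cv2.convexHull(c)]);cc,r=cv2.minEnclosingCircle(P.astype(np.float32));print(cc,r)
for z in (.0965,): print('line',ray(s,282,243,z),ray(s,284,278,.061))
print(totool(.001,0),totool(0,.001))
```

```text
((281.1803894042969, 218.1123504638672), (134.89474487304688, 144.2361602783203), 86.9422836303711)
dial centre (ellipse) [ 0.57422298 -0.26139425  0.06      ]
(0.576627254486084, -0.2649967074394226) 0.05553890019655228
line [ 0.57701338 -0.2653096   0.0965    ] [ 0.60343357 -0.30344551  0.061     ]
[-0.01062435  0.01694471] [0.01694471 0.01062435]
```

Call:
drive_tool --pt "0.03 0.04 0 0 0 -0.05" --pt "0 0 0.4 0 0 0" --pt "0 0 0.4 0 0 0" --pt "0 0 0.3 0 0 0" --pt "0 0 0.18 0 0 0" --pt "0 0 0 0 0 0" --gripper 1

```text
clock: 3.82
position: [0.5757, -0.2643, 0.2401]
tcp_rot: [-0.001, 0.472, 0.882, 0.0]
ft_force: [0.0, -0.5, 0.6]
finger_gap: 0.0851
finger_force: 0.0
```

Call:
drive_tool --pt "0 0 0 0 0 0" --pt "0 0 0 0 0 0" --pt "0 0 0 0 0 0" --pt "0 0 0 0 0 0" --pt "0 0 0 0 0 0" --pt "0 0 0 0 0 0" --gripper 0

```text
clock: 4.58
position: [0.5757, -0.2648, 0.2412]
tcp_rot: [0.0, 0.472, 0.882, -0.0]
ft_force: [-3.9, -0.5, 4.4]
finger_gap: 0.0134
finger_force: 59.7
```

Call:
drive_tool --pt "0 0 0 0 0 -0.2" --pt "0 0 0 0 0 -0.3" --pt "0 0 0 0 0 -0.3" --pt "0 0 0 0 0 -0.3" --pt "0 0 0 0 0 -0.3" --pt "0 0 0 0 0 -0.3" --pt "0 0 0 0 0 -0.2" --pt "0 0 0 0 0 -0.1" --pt "0 0 0 0 0 0"

```text
clock: 5.7
position: [0.5754, -0.2654, 0.2412]
tcp_rot: [-0.001, -0.032, 0.999, -0.001]
ft_force: [-4.3, -3.6, 4.1]
finger_gap: 0.0131
finger_force: 59.7
```

```bash
python3 -c "
from h import *
stat()"
```

```text
t 5.7 p [ 0.5754 -0.2654  0.2412] yaw 183.67 q [-0.533  0.415 -0.198  0.958 -0.003 -0.597] F [-4.33 -3.63  4.07] M [-0.55  0.87  0.1 ] gap 0.0131 ff 59.69815135002136
```

Continue gently until the moment about z rises at the stop.

Call:
drive_tool --pt "0 0 0 0 0 -0.1" --pt "0 0 0 0 0 -0.07" --pt "0 0 0 0 0 0"

```text
clock: 6.08
position: [0.5754, -0.2654, 0.2412]
tcp_rot: [-0.001, -0.076, 0.997, -0.001]
ft_force: [-3.5, -3.3, 3.2]
finger_gap: 0.0132
finger_force: 59.7
```

```bash
python3 -c "
from h import *
stat()"
```

```text
t 6.075 p [ 0.5754 -0.2654  0.2412] yaw 188.76 q [-0.534  0.415 -0.197  0.958 -0.003 -0.686] F [-3.46 -3.31  3.19] M [-0.58  0.85  0.02] gap 0.0132 ff 59.68297004699707
```

Call:
drive_tool --pt "0 0 0 0 0 -0.07" --pt "0 0 0 0 0 0" --pt "0 0 0 0 0 0"

```text
clock: 6.45
position: [0.5754, -0.2655, 0.2412]
tcp_rot: [-0.001, -0.094, 0.996, -0.001]
ft_force: [-4.1, -3.4, 4.6]
finger_gap: 0.0131
finger_force: 59.8
```

```bash
python3 -c "
from h import *
stat()"
```

```text
t 6.45 p [ 0.5754 -0.2655  0.2412] yaw 190.75 q [-0.534  0.415 -0.197  0.958 -0.003 -0.721] F [-4.11 -3.43  4.56] M [-0.57  0.83 -0.46] gap 0.0131 ff 59.78615462779999
```

Call:
drive_tool --pt "0 0 0 0 0 0" --pt "0 0 0 0 0 0" --pt "0 0 0 0 0 0" --pt "0 0 0 0 0 0" --pt "0 0 -0.3 0 0 0" --pt "0 0 -0.6 0 0 0" --pt "0 0 -0.6 0 0 0" --gripper 1

```text
clock: 7.32
position: [0.576, -0.2645, 0.3175]
tcp_rot: [0.0, -0.095, 0.995, -0.0]
ft_force: [0.4, 0.0, 0.4]
finger_gap: 0.0853
finger_force: 0.0
```

Call:
drive_tool --pt "-0.03 0.8 0 0 0 0" --pt "-0.03 0.8 0 0 0 0" --pt "-0.03 0.8 0 0 0 0" --pt "-0.03 0.8 0 0 0 0" --pt "-0.03 0.8 0 0 0 0" --pt "-0.03 0.8 0 0 0 0" --pt "0 0.8 0 0 0 0" --pt "0 0 0 0 0 0.275" --pt "0 0 0 0 0 0.275" --pt "0 0 0 0 0 0.275" --pt "0 0 0 0 0 0"

```text
clock: 8.7
position: [0.532, 0.0122, 0.3168]
tcp_rot: [0.001, 0.12, 0.993, 0.0]
ft_force: [-0.5, -0.5, 0.9]
finger_gap: 0.085
finger_force: 0.0
```

Run:
```python
from h import *
stat();s=snap('wrist');t=snap('top')
H=cv2.cvtColor(s['frame'],cv2.COLOR_RGB2HSV)
m=cv2.inRange(H,(4,150,60),(17,255,255)); c=max(cv2.findContours(m,0,2)[0],key=cv2.contourArea);r=cv2.minAreaRect(c);print('orange',r)
m2=cv2.inRange(H,(20,100,60),(35,255,255)); c=max(cv2.findContours(m2,0,2)[0],key=cv2.contourArea);M=cv2.moments(c);p=(M['m10']/M['m00'],M['m01']/M['m00']);print('dot',p,ray(s,*p,.025))
a=s['frame'][60:360,130:430]; b=cv2.resize(t['frame'][197:287,385:485],(333,300),interpolation=cv2.INTER_CUBIC)
cv2.imwrite('pics/w2.png',np.hstack([a,b])[:,:,::-1])
```

```text
t 8.7 p [0.532  0.0122 0.3168] yaw 166.26 q [-0.099  0.176 -0.347  1.046  0.     0.141] F [-0.52 -0.45  0.88] M [-0.02 -0.04  0.03] gap 0.085 ff 0.0
orange ((278.0, 213.0), (72.0, 20.0), 90.0)
dot (516.3578088578088, 57.891025641025635) [0.45772139 0.22589441 0.025     ]
```

View pics/w2.png

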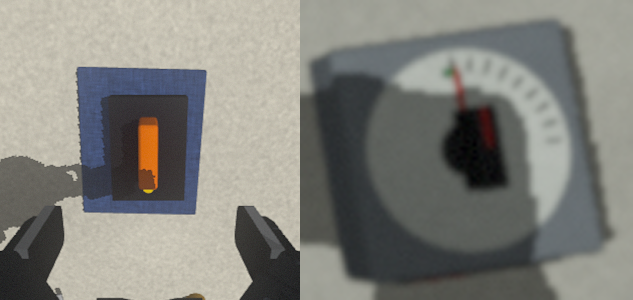

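The left panel shows the bar aligned with the tool, bar columns about 268–288 and near end at row 249. The right panel shows the red pointer resting against the green post. Now descend on the grip.

Run:
```python
from h import *
s=snap('wrist')
H=cv2.cvtColor(s['frame'],cv2.COLOR_RGB2HSV)
col=H[170:260,274:283].mean(1).round(0);print([(170+i,int(c[0]),int(c[2])) for i,c in enumerate(col)][::2])
a,b=ray(s,278,185,.061),ray(s,278,249,.061);print(a,b,(a+b)/2,np.linalg.norm(a-b)); c=(a+b)/2-manip.get_state()['position'];print(totool(c[0],c[1]))
```

```text
[(170, 145, 54), (172, 121, 56), (174, 144, 56), (176, 94, 57), (178, 11, 127), (180, 11, 128), (182, 11, 129), (184, 11, 136), (186, 13, 205), (188, 14, 216), (190, 14, 219), (192, 14, 219), (194, 14, 219), (196, 14, 220), (198, 14, 219), (200, 14, 220), (202, 14, 219), (204, 14, 219), (206, 14, 219), (208, 14, 219), (210, 14, 219), (212, 14, 219), (214, 14, 220), (216, 14, 220), (218, 14, 220), (220, 14, 220), (222, 14, 220), (224, 14, 220), (226, 14, 220), (228, 13, 220), (230, 12, 160), (232, 11, 122), (234, 11, 121), (236, 11, 115), (238, 10, 116), (240, 11, 117), (242, 11, 116), (244, 10, 117), (246, 11, 117), (248, 9, 113), (250, 22, 184), (252, 24, 171), (254, 103, 55), (256, 77, 58), (258, 28, 60)]
[0.50495516 0.01932607 0.061     ] [0.55753546 0.00646615 0.061     ] [0.53124531 0.01289611 0.061     ] 0.054130078962126384
[0.01696153 0.01270734]
```

Call:
drive_tool --pt "0.015 0 0.5 0 0 0" --pt "0 0 0.6 0 0 0" --pt "0 0 0.6 0 0 0" --pt "0 0 0.35 0 0 0" --pt "0 0 0.18 0 0 0" --pt "0 0 0 0 0 0" --gripper 1

```text
clock: 9.6
position: [0.531, 0.0123, 0.204]
tcp_rot: [-0.0, 0.12, 0.993, -0.0]
ft_force: [0.2, -0.9, -0.2]
finger_gap: 0.0854
finger_force: 0.0
```

Call:
drive_tool --pt "0 0 0 0 0 0" --pt "0 0 0 0 0 0" --pt "0 0 0 0 0 0" --pt "0 0 0 0 0 0" --pt "0 0 0 0 0 0" --pt "0 0 0 0 0 0" --gripper 0

```text
clock: 10.35
position: [0.5314, 0.0123, 0.2047]
tcp_rot: [0.0, 0.121, 0.993, 0.0]
ft_force: [-1.1, -0.7, 5.0]
finger_gap: 0.0152
finger_force: 59.3
```

```bash
python3 -c "
from h import *
stat()"
```

```text
t 10.35 p [0.5314 0.0123 0.2047] yaw 166.15 q [-0.099  0.302 -0.461  0.807  0.     0.143] F [-1.06 -0.74  5.05] M [ 0.05  0.07 -0.04] gap 0.0152 ff 59.277623891830444
```

Call:
drive_tool --pt "0 0 -0.3 0 0 0" --pt "0 0 -0.5 0 0 0" --pt "0 0 -0.6 0 0 0" --pt "0 0 -0.6 0 0 -0.16" --pt "0 0 -0.4 0 0 -0.16" --pt "0 0 -0.1 0 0 -0.16" --pt "0 0.4 0 0 0 0" --pt "0 0.6 0 0 0 0" --pt "0 0.5 0 0 0 0" --pt "0 0.25 0 0 0 0" --pt "0 0 0 0 0 0" --pt "0 0 0 0 0 0" --gripper 0

```text
clock: 11.85
position: [0.5302, 0.0992, 0.3292]
tcp_rot: [-0.0, -0.005, 1.0, -0.0]
ft_force: [0.4, 0.8, -1.3]
finger_gap: 0.0152
finger_force: 58.8
```

Run:
```python
from h import *
import pickle
stat();s=snap('wrist','w3.png');pickle.dump(s,open('w3.pkl','wb'))
print('pin exp',proj(s,(.554,.232,.049)))
```

```text
t 11.85 p [0.5302 0.0992 0.3292] yaw 180.52 q [ 6.500e-02  1.790e-01 -3.160e-01  1.076e+00 -1.000e-03  5.600e-02] F [ 0.43  0.79 -1.33] M [-0.04  0.02 -0.02] gap 0.0152 ff 58.795711398124695
pin exp [423.68374839 236.69119529]
```

View pics/w3.png

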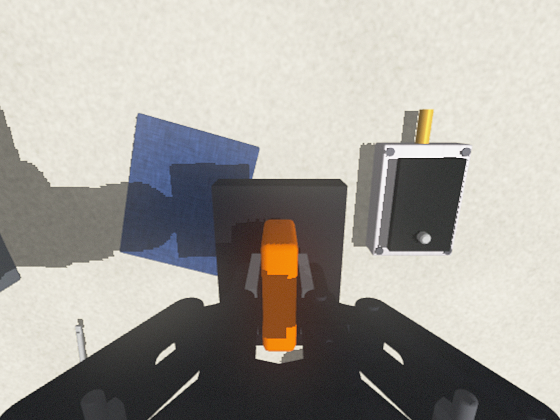

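The held cover is square in the tool, with the bar at columns 262–298. The base is clear at the right: seat corners about (391,158)–(467,250) and pin tip at (425,238), 1 px from the prediction.

Run:
```python
from h import *
import pickle
s=pickle.load(open('w3.pkl','rb'));f=s['frame']
g=cv2.cvtColor(f,cv2.COLOR_RGB2GRAY)
m=np.zeros_like(g);m[150:256,384:472]=(g[150:256,384:472]<75)*255
m=cv2.morphologyEx(m,cv2.MORPH_CLOSE,np.ones((3,3)))
c=max(cv2.findContours(m,0,2)[0],key=cv2.contourArea)
q=cv2.approxPolyDP(cv2.convexHull(c),5,True)[:,0];print(q.tolist())
print(np.round([ray(s,*p,.041)[:2] for p in q],4).tolist())
mm=np.zeros_like(g);mm[228:248,414:436]=(g[228:248,414:436]>110)*255
c=max(cv2.findContours(mm,0,2)[0],key=cv2.contourArea);print(cv2.minEnclosingCircle(c));x,y=cv2.minEnclosingCircle(c)[0]
print(ray(s,x,y,.049), ray(s,x,y,.045))
# plate far (-x) edge of the cover in hand: z of plate top = TCP-.155-.025
z=s and manip.get_state()['position'][2]-.18
print('plate far edge corners',ray(s,213,185,z),ray(s,347,185,z))
```

```text
[[465, 159], [449, 250], [390, 250], [398, 159]]
[[0.4848, 0.2606], [0.5706, 0.2624], [0.5711, 0.2064], [0.4853, 0.2028]]
((425.05767822265625, 238.42308044433594), 5.504441261291504)
[0.5556798  0.23351368 0.049     ] [0.55731749 0.23565301 0.045     ]
plate far edge corners [0.48617072 0.06614017 0.14916917] [0.48547885 0.13512079 0.14916917]
```

Call:
drive_tool --pt "0.05 0.5 0 0 0 -0.02" --pt "0.05 0.7 0 0 0 0" --pt "0.05 0.7 0 0 0 0" --pt "0 0.5 0 0 0 0" --pt "0 0.25 0 0 0 0" --pt "0 0 0.4 0 0 0" --pt "0 0 0.5 0 0 0" --pt "0 0 0.4 0 0 0" --pt "0 0 0.12 0 0 0" --pt "0 0 0 0 0 0" --pt "0 0 0 0 0 0" --gripper 0

```text
clock: 13.28
position: [0.521, 0.2321, 0.2593]
tcp_rot: [0.001, -0.01, 1.0, 0.0]
ft_force: [0.3, 0.3, -2.3]
finger_gap: 0.0148
finger_force: 59.1
```

Run:
```python
from h import *
stat();s=snap('side');t=snap('top')
print('top dot/hole exp', )
a=cv2.resize(s['frame'][280:400,270:400],(433,400),interpolation=cv2.INTER_CUBIC);b=cv2.resize(t['frame'][210:310,120:210],(360,400),interpolation=cv2.INTER_CUBIC)
cv2.imwrite('pics/z4.png',np.hstack([a,b])[:,:,::-1])
```

```text
t 13.275 p [0.521  0.2321 0.2593] yaw 181.13 q [ 0.306  0.296 -0.328  0.945 -0.     0.286] F [ 0.34  0.25 -2.3 ] M [ 0.07  0.03 -0.01] gap 0.0148 ff 59.07126188278198
top dot/hole exp
```

View pics/z4.png

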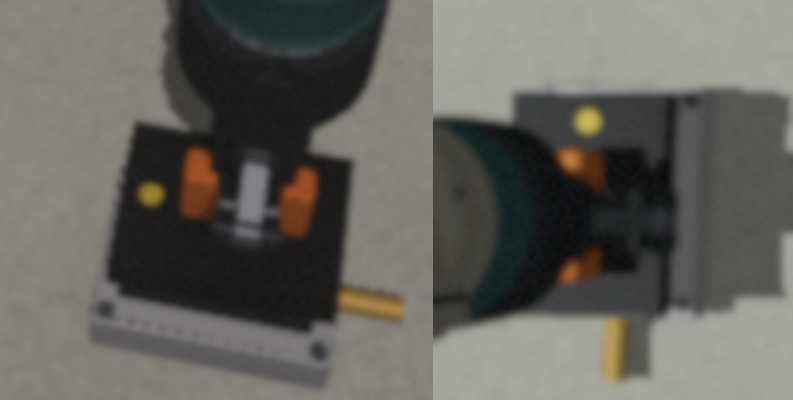

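Both views show the cover square over the base about 10 mm up, with the dot towards the pin end. Now lower it.

Call:
drive_tool --pt "0 0 0.06 0 0 0" --pt "0 0 0.06 0 0 0" --pt "0 0 0.06 0 0 0" --pt "0 0 0.06 0 0 0" --pt "0 0 0.04 0 0 0" --pt "0 0 0 0 0 0" --gripper 0

```text
clock: 14.12
position: [0.5209, 0.2322, 0.2443]
tcp_rot: [0.001, -0.01, 1.0, 0.0]
ft_force: [2.7, 0.2, -3.8]
finger_gap: 0.0152
finger_force: 59.1
```

Run:
```python
from h import *
stat()
```

```text
t 14.125 p [0.5209 0.2322 0.2443] yaw 181.15 q [ 0.306  0.313 -0.342  0.915 -0.     0.286] F [ 2.69  0.2  -3.8 ] M [-0.   -0.58  0.05] gap 0.0152 ff 59.13634121417999
```

The cover is below the pin-tip height with only a 2.7 N sideways push in +x, so the hole has caught the pin. I'll ease it +x and continue down.

Call:
drive_tool --pt "-0.02 0 0 0 0 0" --pt "0 0 0.04 0 0 0" --pt "0 0 0.04 0 0 0" --pt "0 0 0 0 0 0" --gripper 0

```text
clock: 14.62
position: [0.5213, 0.2321, 0.2401]
tcp_rot: [0.0, -0.01, 1.0, 0.0]
ft_force: [0.4, 0.7, -3.1]
finger_gap: 0.015
finger_force: 59.3
```

Run:
```python
from h import *
stat()
```

```text
t 14.625 p [0.5213 0.2321 0.2401] yaw 181.15 q [ 0.306  0.319 -0.344  0.908  0.     0.286] F [ 0.4   0.69 -3.15] M [ 0.03 -0.35  0.01] gap 0.015 ff 59.26068663597107
```

Call:
drive_tool --pt "0 0 0.04 0 0 0" --pt "0 0 0.03 0 0 0" --pt "0 0 0.03 0 0 0" --pt "0 0 0.02 0 0 0" --pt "0 0 0 0 0 0" --pt "0 0 0 0 0 0" --gripper 0

```text
clock: 15.38
position: [0.5213, 0.2322, 0.2357]
tcp_rot: [0.0, -0.01, 1.0, 0.0]
ft_force: [-3.3, -1.9, 10.2]
finger_gap: 0.0148
finger_force: 61.0
```

Run:
```python
from h import *
stat()
```

```text
t 15.375 p [0.5213 0.2322 0.2357] yaw 181.15 q [ 0.306  0.324 -0.348  0.899 -0.     0.286] F [-3.35 -1.91 10.17] M [-0.21  0.57 -0.04] gap 0.0148 ff 60.988783836364746
```

Call:
drive_tool --pt "0 0 0.02 0 0 0" --pt "0 0 0.01 0 0 0" --pt "0 0 0 0 0 0" --pt "0 0 0 0 0 0" --gripper 0

```text
clock: 15.88
position: [0.5214, 0.2322, 0.2357]
tcp_rot: [0.0, -0.01, 1.0, 0.0]
ft_force: [-5.9, -2.4, 17.8]
finger_gap: 0.0154
finger_force: 62.2
```

Run:
```python
from h import *
stat();s=snap('side');t=snap('top')
a=cv2.resize(s['frame'][280:400,270:400],(433,400),interpolation=cv2.INTER_CUBIC);b=cv2.resize(t['frame'][210:310,120:210],(360,400),interpolation=cv2.INTER_CUBIC)
cv2.imwrite('pics/z5.png',np.hstack([a,b])[:,:,::-1]);stat()
```

```text
t 15.875 p [0.5214 0.2322 0.2357] yaw 181.16 q [ 0.306  0.324 -0.348  0.898 -0.     0.286] F [-5.9  -2.38 17.75] M [-0.51  1.23  0.02] gap 0.0154 ff 62.18755602836609
t 15.975 p [0.5214 0.2322 0.2356] yaw 181.16 q [ 0.306  0.324 -0.348  0.898 -0.     0.286] F [-6.02 -2.62 17.38] M [-0.48  1.19 -0.07] gap 0.015 ff 62.18750238418579
```

View pics/z5.png

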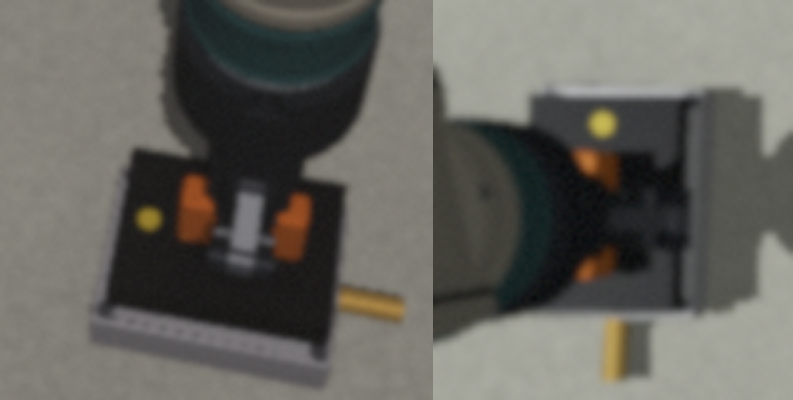

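Both views show the cover level and square on the base. The push rose to 17.5 N with no further travel at the predicted depth (TCP z 0.2357), so the seat is on its hard stop.

```bash
python3 -c "
from station import manip
print(manip.finish_job())"
```

```text
the job is handed in; nothing more can be done
None
```

The job is handed in at about 16 s: the peak pointer is at its zero stop, and the cover is on the pin, pressed to the seat's hard stop and still held at about 17 N; the vial, fitting and screwdriver were not touched, and no verdict was returned.

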